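# Snap the storage box's side tabs shut

### The arm

A 6-joint arm with a two-finger parallel gripper is mounted at the origin on the work surface. World frame = base frame: x ahead of the robot, y to its left, z up, the work surface at z = 0. Lengths are in m, angles in rad, forces in N, time in s.
With the tool pointing down it reaches from about 0.35 to 0.95 m from the base axis. Payload 17.4 kg.
Tool frame: the origin (TCP) lies midway between the tips of the shut fingers; the grasp point (between the pads) lies behind it (grip_depth is the z of the grasp point in the tool frame, in m); z points along the fingers, y is the line along which they close (so a half turn about z gives the same grasp; the last joint's range is limited). The gripper opens to 93 mm and grips with 3 to 60 N. Pads are 15 mm wide; open, the fingers measure 128 mm over their backs; the gripper's body (75 mm by 188 mm) begins 65 mm behind the grasp point.
Start: joints at [-1.327, 0.116, 1.442, -0, 1.584, -0.038], TCP at [0.188, -0.648, 0.219] pointing down, gripper open.
Joint ranges: [-2.83, 2.83], [-0.83, 2.19], [0.07, 2.5], [-1.14, 4.28], [0.01, 3], [-2.97, 2.97]. Speed limits (rad/s): [1.89, 1.89, 2.22, 3.14, 3.14, 3.14].

### API

Orientations are given as a unit quaternion [x, y, z, w].
In Python, from plant import get_obs, snapshot, camera_model, sign_off, grip_depth gives the robot as it stands.
- The arm moves only by the tool play_rows, never from a script. Its argument "commands" is a list that holds one entry, the list of rows, each a list of 7 numbers: the closure, from -1 (fully open) to 1 (shut), so that 0 is half open, then the shift along the tool's x, y, z in cm, then the turn, a rotation vector about the tool's x, y, z in rad. In form: [[[claw, tx, ty, tz, wx, wy, wz], ...]]. A call has 1 to 8 rows; each row is the pose to reach, as a shift and turn from the pose commanded when the call began, along the tool's axes at that moment; what a row does not reach only later rows make up. A row lasts 1/12 s, in which the tool goes at most 41.7 mm and 7.16 degrees, less where a joint would pass 70% of its speed; a pose out of reach is approached as far as the arm can. A call with a gripper value outside its range is refused whole. The fingers move at their own pace and stop on an object; "force" is the grip in N (left out, the last holds). Time passes only in rows, so rows that repeat a pose let the fingers close. It gives the time, the measured TCP pose, the force, the opening and the grip force at its end, in the units of the state.
- get_obs(): the state, without advancing time (a new reading comes with each control period).
- snapshot(name): name is "scene" or "side" or "wrist"; returns the picture (480x640x3 uint8, red, green, blue); there is no depth.
- camera_model(name): a dict with "fx", "fy", "cx", "cy" (pixels), "view" (4x4, takes a point from world to camera coordinates). Camera axes: x right, y down, z forward; pixel columns grow to the right and rows downward; lengths in m; the calibration is good to about 2 mm. A picture is of the moment at which its call begins: read the wrist's pose just before it. camera_model takes no time and is no camera call; for the wrist camera it gives the pose at the moment of the call.
- sign_off(): hands the job in; it is judged then, once.
The state is a dict: "clock": time; "joint_pos": joint angles; "joint_vel": joint speeds; "tau": joint torques, N m; "ee_pos": TCP position; "tcp_rot": TCP orientation; "wrist_force": force on the tool from outside, world axes, zero at the start; "ft_torque": the same for the moment, N m; "gripper_width": finger opening in m; "gripper_force": force on a finger pad.
Only numpy, scipy, OpenCV 4.12 (cv2) and the standard library are available. Lean on these libraries where they do the work, as an engineer would, in place of code of your own. Each camera call takes 0.05 s, during which the arm holds its last target. There are 200 camera calls.

### The job

The lid is on the plastic storage box, but its two side tabs stand open. With your fingertips, fold each tab down over its end of the box and push it in until its inner ridge snaps beneath the lip on the box wall and the tab stays flat against the box by itself; either tab may be first. Do not lift or tip the box or shove it out of its place, and leave the kettle, mugs and other things on the counter where they are.

Things in the scene. Friction and masses are not known exactly. Their poses are not given: they have to be found in the camera images.
- box: translucent plastic storage box, packed full (1.6 to 2.4 kg), standing loose on the counter, with its grey lid on. Body 150 mm (its x) by 199 mm (its y), lid 162 by 210 mm, top of the lid 98 mm above the counter. Origin: centre of the underside, on the counter; z up; its +y points to its left end, -y to its right end. It slides if pushed sideways with more than about 8 to 17 N.
- tab_left (a joint): hinge angle (rad) of the left tab, at the box's +y end. 0 = folded down upright against the wall, tucked; 1.57 = straight out level; starts at 1.5 to 2.4 (outwards and up), where it stays by itself. Springy: let go before it has snapped, it springs out to about 0.8. Its ridge meets the lip at about 0.26 and snaps beneath it at about 0.13; it then stays near 0 by itself (stop at -0.02).
- tab_left_hinge (a point): middle of the left tab's hinge line (which runs along the box's x), fixed to the lid's +y edge: 108 mm from the box centre towards +y, 92 mm above the counter
- tab_left_edge (a point): middle of the left tab's free edge. The tab is a stiff grey plastic flap 74 mm wide (along the box's x), 43 mm long from hinge to edge, 3 mm thick, with a 60 mm long ridge on its inner face 25 mm from the hinge. Tucked, the edge is 49 mm above the counter and the outer face is 4 mm further out than the hinge line. The snap takes about 5 N inwards near the edge.
- lip_left_edge (a point): middle of the outer edge of the retaining lip, a 76 mm long, 4 mm high ledge on the +y wall of the box, 22 mm below the hinge line and 0.5 mm inwards of it; the wall itself is 8 mm inwards of the hinge line
- tab_right (a joint): hinge angle (rad) of the right tab, at the box's -y end. 0 = folded down upright against the wall, tucked; 1.57 = straight out level; starts at 1.5 to 2.4 (outwards and up), where it stays by itself. Springy: let go before it has snapped, it springs out to about 0.8. Its ridge meets the lip at about 0.26 and snaps beneath it at about 0.13; it then stays near 0 by itself (stop at -0.02).
- tab_right_hinge (a point): middle of the right tab's hinge line (which runs along the box's x), fixed to the lid's -y edge: 108 mm from the box centre towards -y, 92 mm above the counter
- tab_right_edge (a point): middle of the right tab's free edge. The tab is a stiff grey plastic flap 74 mm wide (along the box's x), 43 mm long from hinge to edge, 3 mm thick, with a 60 mm long ridge on its inner face 25 mm from the hinge. Tucked, the edge is 49 mm above the counter and the outer face is 4 mm further out than the hinge line. The snap takes about 5 N inwards near the edge.
- lip_right_edge (a point): middle of the outer edge of the retaining lip, a 76 mm long, 4 mm high ledge on the -y wall of the box, 22 mm below the hinge line and 0.5 mm inwards of it; the wall itself is 8 mm inwards of the hinge line
- kettle: stainless steel kettle: round body 160 mm across and 118 mm high, short spout towards its +x, black grip on a bail above, 194 mm high over all; origin under its centre. To be left alone.
- mug_low: lower of two stacked cream enamel mugs, 82 mm across, 80 mm high, handle at its +y; origin under its centre. To be left alone.
- mug_top: upper of the two stacked mugs, same size, standing on the rim of the lower one; origin under its centre. To be left alone.
- trivet: black silicone trivet, a flat disc 170 mm across, 8 mm thick; origin under its centre. To be left alone.
- jar: amber glass spice jar with a steel cap, 60 mm across, 95 mm high; origin under its centre. To be left alone.
- tin: plain steel tin, 70 mm across, 85 mm high; origin under its centre. To be left alone.
- spoon: wooden handled spoon lying flat, 200 mm long along its x, up to 20 mm high; origin under its middle. To be left alone.

How it is judged:
At the end, for the whole second after the job is handed in: Both tabs are folded down and tucked (hinge angles below 0.10 rad) and stay so untouched; the box stands flat and at rest within 30 mm of where it began; every other thing is within 30 mm of where it began (value of joint each of tab_left, tab_right below 0.1 rad and height (world z) of box below 0.005 m and angle between box's own z axis and vertical below 0.04 rad and linear speed of box below 0.02 m/s and distance of each of box, kettle, mug_low, mug_top, trivet, jar, tin, spoon from where it was at the start of the episode below 0.03 m).
It fails at once if the storage box is lifted or tipped (height (world z) of box above 0.012 m or angle between box's own z axis and vertical above 0.12 rad).
It fails at once if the storage box is shoved more than 30 mm from its place (distance of box from where it was at the start of the episode above 0.03 m).
It fails at once if the kettle is moved more than 30 mm, sideways or up (distance of kettle from where it was at the start of the episode above 0.03 m).
It fails at once if a mug is moved more than 30 mm, sideways or up (distance of any of mug_low, mug_top from where it was at the start of the episode above 0.03 m).
It fails at once if the trivet, jar, tin or spoon is moved more than 30 mm, sideways or up (distance of any of trivet, jar, tin, spoon from where it was at the start of the episode above 0.03 m).
It also fails if it takes over 42 s, if anything falls off the work surface, if the arm or the gripper's body presses on something with over 40 N, if the wrist force passes 120 N, or if a joint passes its speed limit or range.

## Working session

There is one attempt and no reset: what is moved stays moved. The work goes in short steps, Python scripts to look and compute and a tool call to move; the robot and the scene stay as the last step left them, time stands still between calls to the robot, and variables do not carry over. Pictures are saved under pics/ and viewed, at most 10 in all, crops included, and the job is handed in when it is done.

Besides the shell and the picture viewer there is one more tool, called after ">>>" by a JSON object that holds its "fn" and its "kwargs", one argument or row to a line. play_rows: Moves the arm, as the interface text tells. Its arguments: {"type":"object","properties":{"commands":{"type":"array","items":{"type":"array","items":{"type":"array","items":{"type":"number"}}}},"force":{"type":"number"}},"required":["commands"]}

```bash
mkdir -p pics; python3 - <<'E'
from plant import *
import cv2
o=get_obs();print({k:o[k] for k in('clock','ee_pos','tcp_rot','wrist_force','gripper_width')},grip_depth)
for n in('scene','side'):
    cv2.imwrite(f'pics/{n}0.png',snapshot(n)[:,:,::-1]);print(n,camera_model(n))
E
```

```text
{'clock': 0.0, 'ee_pos': array([ 0.18765494, -0.64818174,  0.21790093]), 'tcp_rot': array([ 9.90090102e-01,  1.40432433e-01, -4.19321255e-05, -5.66013357e-04]), 'wrist_force': array([0.73202128, 0.51435171, 0.64914068]), 'gripper_width': 0.0928539736520624} -0.0188
scene {'fx': 537.276824956408, 'fy': 537.276824956408, 'cx': 317.9473530480138, 'cy': 234.73008484134638, 'view': array([[-0.83527619,  0.54968333,  0.01272483,  0.38993701],
       [ 0.4711784 ,  0.72752775, -0.49869258, -0.26373024],
       [-0.28338066, -0.41055038, -0.86668552,  1.29290285],
       [ 0.        ,  0.        ,  0.        ,  1.        ]])}
side {'fx': 553.150134681033, 'fy': 553.150134681033, 'cx': 310.4023433700245, 'cy': 242.95542083530856, 'view': array([[ 0.9632796 , -0.26837894,  0.00807178, -0.50328589],
       [-0.15149103, -0.56806854, -0.80891817,  0.19321607],
       [ 0.22168192,  0.77799157, -0.58786584,  0.91839462],
       [ 0.        ,  0.        ,  0.        ,  1.        ]])}
```

View pics/scene0.png

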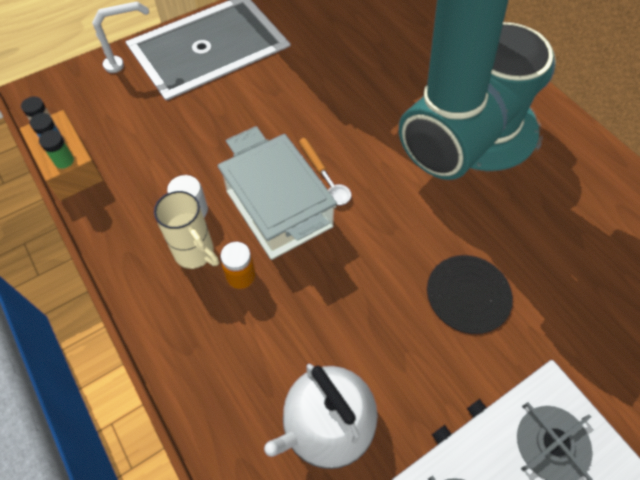

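View pics/side0.png

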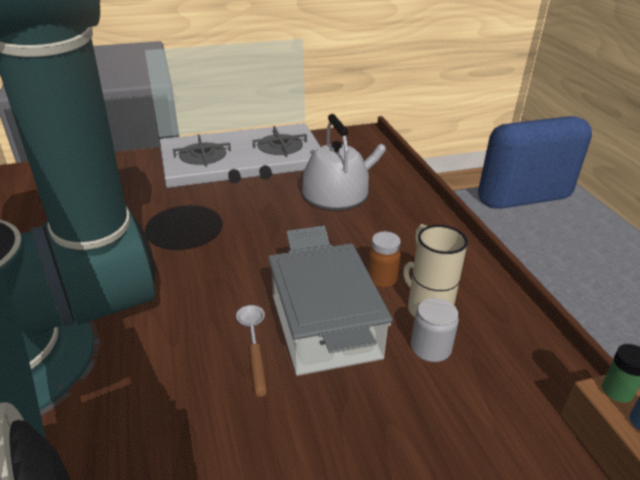

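```bash
cat > h.py <<'E'
import numpy as np
from plant import *
def ray(n,u,v,m=None):
    m=m or camera_model(n);V=m['view'];R=V[:3,:3]
    return -R.T@V[:3,3],R.T@np.array([(u-m['cx'])/m['fx'],(v-m['cy'])/m['fy'],1])
def plane(n,u,v,z,m=None):
    c,d=ray(n,u,v,m);return c+d*(z-c[2])/d[2]
def tri(a,b):
    (c,d),(e,f)=ray(*a),ray(*b)
    s=np.linalg.lstsq(np.c_[d,-f],e-c,rcond=None)[0];p,q=c+s[0]*d,e+s[1]*f
    return (p+q)/2,np.linalg.norm(p-q)
E
python3 - <<'E'
from h import *
np.set_printoptions(precision=4,suppress=True)
L={'scene':[(220,165),(285,136),(334,189),(270,237)],'side':[(388,320),(293,334),(270,258),(350,248)]}
for n,p in L.items():
    q=np.array([plane(n,*a,.098) for a in p]);print(n,q[:,:2],q.mean(0),[np.linalg.norm(q[i]-q[i-1]) for i in range(4)])
P={'jar':((236,254),(385,241),.095),'tin':((184,190),(436,312),.085),'mug':((180,209),(443,241),.155),'trivet':((470,293),(184,227),.008),'kettle':((330,405),(336,170),.1),'spoonbowl':((340,195),(250,316),.01),'spoonend':((306,142),(261,392),.01)}
for k,(a,b,z) in P.items(): print(k,plane('scene',*a,z),plane('side',*b,z))
print('tab edges',tri(('scene',244,138),('side',350,340)),tri(('scene',307,229),('side',308,232)))
import cv2
for n,(x,y) in {'scene':(200,110),'side':(250,210)}.items():
    im=cv2.imread(f'pics/{n}0.png')[y:y+170,x:x+160];cv2.imwrite(f'pics/{n}c.png',cv2.resize(im,None,fx=3.5,fy=3.5,interpolation=cv2.INTER_CUBIC))
E
```

```text
scene [[ 0.6045 -0.1584]
 [ 0.4523 -0.1517]
 [ 0.4416  0.0179]
 [ 0.6057  0.0433]] [ 0.526  -0.0622  0.098 ] [np.float64(0.2017197277199949), np.float64(0.1523696754207709), np.float64(0.16992381949887136), np.float64(0.16603056402643315)]
side [[ 0.5996 -0.1704]
 [ 0.4495 -0.1612]
 [ 0.4557  0.0318]
 [ 0.6034  0.0234]] [ 0.527  -0.0691  0.098 ] [np.float64(0.19387827527195342), np.float64(0.15038550418300084), np.float64(0.19313381297734927), np.float64(0.1479624406362306)]
jar [0.6769 0.0387 0.095 ] [0.6755 0.0312 0.095 ]
tin [ 0.6922 -0.1517  0.085 ] [ 0.688  -0.1612  0.085 ]
mug [ 0.7267 -0.0664  0.155 ] [ 0.7342 -0.0706  0.155 ]
trivet [0.3176 0.3209 0.008 ] [0.3177 0.3061 0.008 ]
kettle [0.6845 0.3636 0.1   ] [0.6678 0.3095 0.1   ]
spoonbowl [ 0.4023 -0.0106  0.01  ] [ 0.4062 -0.0131  0.01  ]
spoonend [ 0.3846 -0.1756  0.01  ] [ 0.3916 -0.1845  0.01  ]
tab edges (array([ 0.5284, -0.1947,  0.0973]), np.float64(0.0009192001715040619)) (array([0.5394, 0.0737, 0.1109]), np.float64(0.003940961173595668))
```

View pics/scenec.png

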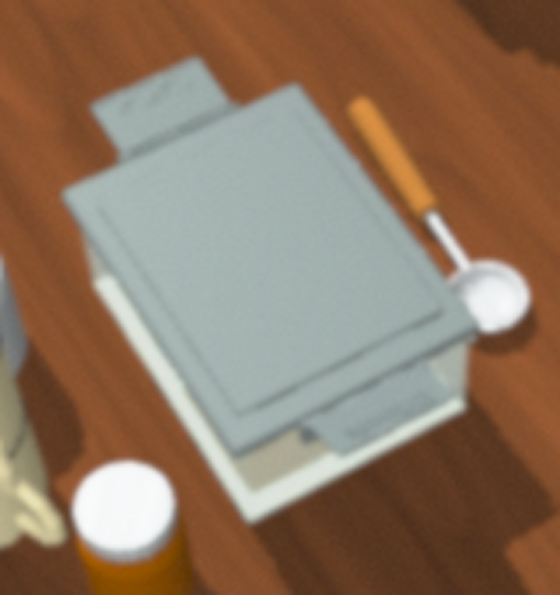

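View pics/sidec.png

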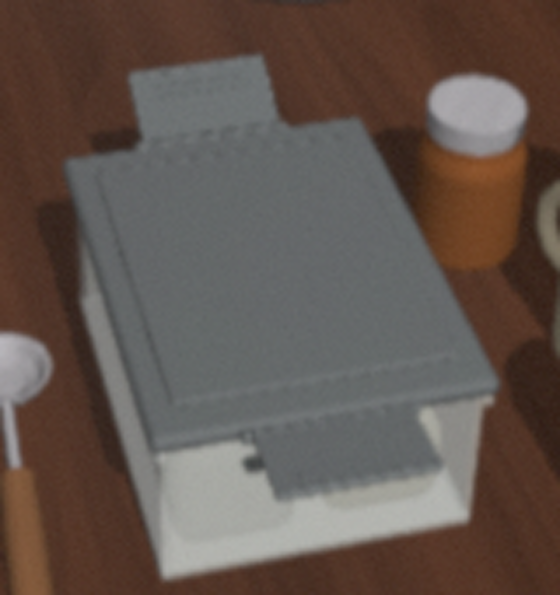

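```bash
python3 - <<'E'
from h import *
np.set_printoptions(precision=4,suppress=True)
s=lambda u,v:('scene',200+u/3.5,110+v/3.5)
d=lambda u,v:('side',250+u/3.5,210+v/3.5)
for n,a,b in [('lid +x-y',s(65,192),d(497,387)),('lid -x-y',s(295,85),d(160,447)),('lid -x+y',s(478,330),d(68,162)),('lid +x+y',s(237,450),d(358,120)),
 ('R +x',s(92,105),d(440,467)),('R -x',s(198,58),d(280,497)),('L -x',s(455,398),d(130,73)),('L +x',s(345,453),d(263,57))]:
    p,g=tri(a,b);print(n,p,round(g,4),plane(*a,.098)[:2],plane(*b,.098)[:2])
E
```

```text
lid +x-y [ 0.6068 -0.1662  0.0911] 0.0035 [ 0.6068 -0.1603] [ 0.6051 -0.1732]
lid -x-y [ 0.4508 -0.1623  0.0913] 0.005 [ 0.4511 -0.1566] [ 0.4515 -0.1698]
lid -x+y [0.4563 0.0469 0.091 ] 0.0026 [0.4579 0.0508] [0.4558 0.037 ]
lid +x+y [0.6118 0.0405 0.093 ] 0.0042 [0.611  0.0439] [0.6113 0.0332]
R +x [ 0.5628 -0.2107  0.0969] 0.0018 [ 0.5622 -0.2094] [ 0.5632 -0.212 ]
R -x [ 0.4913 -0.2087  0.0967] 0.0038 [ 0.49  -0.207] [ 0.4926 -0.2106]
L -x [0.4998 0.0873 0.1121] 0.002 [0.4937 0.0808] [0.5052 0.1065]
L +x [0.5704 0.0835 0.1129] 0.0064 [0.5631 0.0772] [0.5798 0.1027]
```

```bash
cat > g.py <<'E'
import sys
from h import *
from scipy.spatial.transform import Rotation as R
# usage: g.py end(R/L) tilt out,z [out,z ...] (mm: TCP outwards of hinge line, world z)
np.set_printoptions(precision=3,suppress=True)
o=get_obs();p=o['ee_pos'];q=R.from_quat(o['tcp_rot'])
e=1 if sys.argv[1]=='L' else -1; t=float(sys.argv[2])
ux=np.array([.99966,-.026,0]);uy=np.array([.026,.99966,0]);c=np.array([.5314,-.060,0])
zt=-uy*e*np.sin(t)+np.array([0,0,-np.cos(t)]); yt=ux
T=R.from_matrix(np.c_[np.cross(yt,zt),yt,zt])
d=p-c;print('t',o['clock'],'F',o['wrist_force'],'box x',d@ux,'out',(e*(d@uy)-.108)*1e3,'z',p[2]*1e3,'j',o['joint_pos'])
for a in sys.argv[3:]:
    u,z=map(float,a.split(','));w=c+uy*e*(.108+u/1e3);w[2]=z/1e3
    print(a,'shift cm',q.inv().apply(w-p)*100,'turn',(q.inv()*T).as_rotvec())
E
python3 g.py R 0 42,180; python3 g.py R 0.2 42,150
```

```text
t 0.1 F [-0.113 -1.308  0.576] box x -0.32833458613899386 out 488.9376306714183 z 217.9752157430926 j [-1.327  0.116  1.442  0.     1.584 -0.038]
42,180 shift cm [ 44.83  -32.643   3.834] turn [-0.001 -0.001 -1.263]
t 0.1 F [-0.113 -1.308  0.576] box x -0.32833458613899386 out 488.9376306714183 z 217.9752157430926 j [-1.327  0.116  1.442  0.     1.584 -0.038]
42,150 shift cm [ 44.83  -32.64    6.834] turn [ 0.125  0.172 -1.259]
```

>>> {"fn": "play_rows", "kwargs": {
  "commands": [
    [[1,44.8,-32.6,2,0,0,-1.263],[1,44.8,-32.6,2,0,0,-1.263],[1,44.8,-32.6,2,0,0,-1.263],[1,44.8,-32.6,2,0,0,-1.263],[1,44.8,-32.6,2,0,0,-1.263],[1,44.8,-32.6,2,0,0,-1.263],[1,44.8,-32.6,2,0,0,-1.263],[1,44.8,-32.6,2,0,0,-1.263]]
  ]
}}

```text
clock: 0.77
ee_pos: [0.3926, -0.3833, 0.2064]
tcp_rot: [0.8, 0.6, 0.0, -0.0]
wrist_force: [0.4, -0.0, 0.5]
gripper_width: 0.0443
gripper_force: 0.0
```

```bash
python3 g.py R 0.2 42,150
```

```text
t 0.7667 F [ 0.446 -0.009  0.493] box x -0.13032937735073064 out 218.83564425957698 z 206.4008610507394 j [-0.82  -0.157  1.73   0.     1.568 -0.537]
42,150 shift cm [20.416  8.11   5.641] turn [ 0.026  0.199 -0.256]
```

>>> {"fn": "play_rows", "kwargs": {
  "commands": [
    [[1,20.4,8.1,5.6,0.026,0.2,-0.256],[1,20.4,8.1,5.6,0.026,0.2,-0.256],[1,20.4,8.1,5.6,0.026,0.2,-0.256],[1,20.4,8.1,5.6,0.026,0.2,-0.256],[1,20.4,8.1,5.6,0.026,0.2,-0.256],[1,20.4,8.1,5.6,0.026,0.2,-0.256],[1,20.4,8.1,5.6,0.026,0.2,-0.256],[1,20.4,8.1,5.6,0.026,0.2,-0.256]]
  ]
}}

```text
clock: 1.43
ee_pos: [0.5278, -0.2119, 0.15]
tcp_rot: [0.714, 0.693, 0.072, -0.07]
wrist_force: [-0.1, 0.3, -1.0]
gripper_width: 0.0004
gripper_force: 0.0
```

```bash
python3 g.py R 0.2 42,150 42,105; python3 - <<'E'
from plant import *
import cv2,numpy as np
a=snapshot('side')[180:380,220:420];b=snapshot('wrist')
cv2.imwrite('pics/m1.png',np.hstack([cv2.resize(a,(400,400)),cv2.resize(b,(400,400))])[:,:,::-1])
E
```

```text
t 1.4333 F [-0.115  0.299 -0.998] box x 0.00033233422504379924 out 43.988465564610046 z 150.0316808444187 j [-0.521 -0.033  1.717  0.177  1.555 -0.502]
42,150 shift cm [ 0.194 -0.034  0.043] turn [-0.    -0.002 -0.004]
42,105 shift cm [-0.707 -0.028  4.452] turn [-0.    -0.002 -0.004]
```

View pics/m1.png

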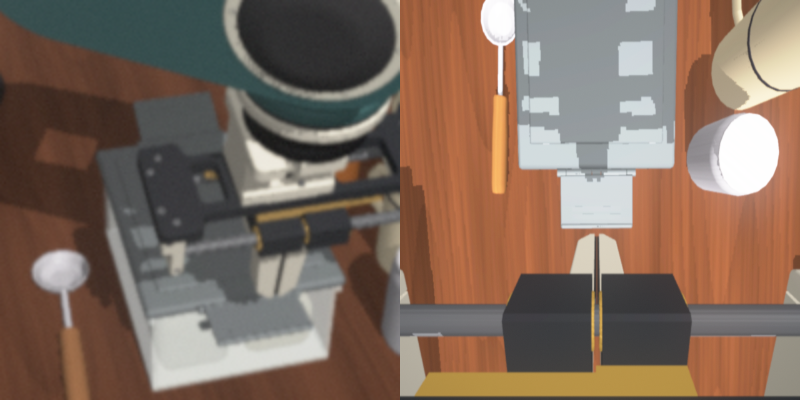

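```bash
python3 g.py R 0.2 41.5,105 41.5,89 38,75.5 32,67 24,61 18,58
```

```text
t 1.5333 F [-1.037 -0.815  0.701] box x -4.1584206150763886e-05 out 45.364010730288186 z 150.7511245902323 j [-0.523 -0.034  1.716  0.177  1.555 -0.502]
41.5,105 shift cm [-0.534  0.003  4.56 ] turn [ 0.001 -0.001 -0.006]
41.5,89 shift cm [-0.853  0.003  6.128] turn [ 0.001 -0.001 -0.006]
38,75.5 shift cm [-0.78   0.001  7.521] turn [ 0.001 -0.001 -0.006]
32,67 shift cm [-0.361 -0.002  8.473] turn [ 0.001 -0.001 -0.006]
24,61 shift cm [ 0.303 -0.007  9.221] turn [ 0.001 -0.001 -0.006]
18,58 shift cm [ 0.831 -0.011  9.635] turn [ 0.001 -0.001 -0.006]
```

>>> {"fn": "play_rows", "kwargs": {
  "commands": [
    [[1,-0.5,0,3,0,0,0],[1,-0.6,0,4.6,0,0,0],[1,-0.8,0,5.4,0,0,0],[1,-0.85,0,6.1,0,0,0],[1,-0.8,0,6.8,0,0,0],[1,-0.8,0,7.5,0,0,0],[1,-0.6,0,8,0,0,0],[1,-0.4,0,8.4,0,0,0]]
  ]
}}

```text
clock: 2.2
ee_pos: [0.5282, -0.1999, 0.0674]
tcp_rot: [0.715, 0.692, 0.072, -0.07]
wrist_force: [0.8, -1.5, 0.7]
gripper_width: 0.0005
gripper_force: 0.8
```

```bash
python3 g.py R 0.2 24,61 18,58 11.5,56.5 9,56.5
```

```text
t 2.2 F [ 0.772 -1.509  0.691] box x 0.00045898711286827603 out 31.969676265140148 z 67.4153911215308 j [-0.503  0.013  1.81   0.181  1.413 -0.507]
24,61 shift cm [ 0.653 -0.051  0.787] turn [ 0.002 -0.001 -0.006]
18,58 shift cm [ 1.181 -0.055  1.201] turn [ 0.002 -0.001 -0.006]
11.5,56.5 shift cm [ 1.788 -0.059  1.478] turn [ 0.002 -0.001 -0.006]
9,56.5 shift cm [ 2.033 -0.061  1.527] turn [ 0.002 -0.001 -0.006]
```

>>> {"fn": "play_rows", "kwargs": {
  "commands": [
    [[1,0.35,0,0.4,0,0,0],[1,0.65,0,0.8,0,0,0],[1,0.9,0,1.0,0,0,0],[1,1.2,0,1.2,0,0,0],[1,1.2,0,1.2,0,0,0]]
  ]
}}

```text
clock: 2.62
ee_pos: [0.5286, -0.1852, 0.0582]
tcp_rot: [0.715, 0.692, 0.072, -0.07]
wrist_force: [0.3, -0.5, 0.9]
gripper_width: 0.0009
gripper_force: 0.3
```

```bash
python3 g.py R 0.2 11.5,56.5 9,56.5 7,56; python3 - <<'E'
from plant import *
import cv2,numpy as np
a=snapshot('side')[180:380,220:420];b=snapshot('wrist')
cv2.imwrite('pics/m2.png',np.hstack([cv2.resize(a,(400,400)),cv2.resize(b,(400,400))])[:,:,::-1])
E
```

```text
t 2.6167 F [ 0.275 -0.492  0.851] box x 0.000487430913652285 out 17.212980891008826 z 58.18161711982013 j [-0.48   0.009  1.83   0.184  1.394 -0.489]
11.5,56.5 shift cm [ 0.526 -0.052  0.279] turn [ 0.001 -0.001 -0.006]
9,56.5 shift cm [ 0.771 -0.053  0.329] turn [ 0.001 -0.001 -0.006]
7,56 shift cm [ 0.957 -0.055  0.418] turn [ 0.001 -0.001 -0.006]
```

View pics/m2.png

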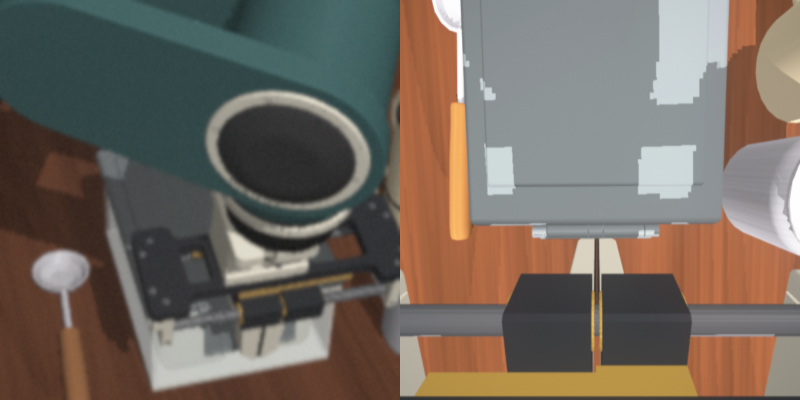

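The wrist view (right half) shows the right tab folded below the lid edge, with the fingertips centred on it at about (595,240). I'll push inwards.

>>> {"fn": "play_rows", "kwargs": {
  "commands": [
    [[1,0.3,0,0.2,0,0,0],[1,0.55,0,0.25,0,0,0],[1,0.8,0,0.3,0,0,0],[1,0.8,0,0.3,0,0,0]]
  ]
}}

```text
clock: 3.05
ee_pos: [0.5288, -0.1774, 0.0567]
tcp_rot: [0.715, 0.692, 0.072, -0.07]
wrist_force: [0.9, -5.7, -1.8]
gripper_width: 0.0003
gripper_force: 2.5
```

```bash
python3 g.py R 0.2 7,56 4,55
```

```text
t 3.05 F [ 0.935 -5.669 -1.766] box x 0.0004160782752363414 out 9.459093484915984 z 56.670165868739396 j [-0.468  0.003  1.838  0.184  1.389 -0.477]
7,56 shift cm [ 0.227 -0.043  0.115] turn [ 0.001 -0.    -0.006]
4,55 shift cm [ 0.502 -0.045  0.272] turn [ 0.001 -0.    -0.006]
```

>>> {"fn": "play_rows", "kwargs": {
  "commands": [
    [[1,0.15,0,0.03,0,0,0],[1,0.25,0,0.05,0,0,0],[1,0.25,0,0.05,0,0,0]]
  ]
}}

```text
clock: 3.3
ee_pos: [0.5288, -0.1753, 0.0567]
tcp_rot: [0.715, 0.692, 0.072, -0.069]
wrist_force: [-0.1, -7.7, -1.2]
gripper_width: 0.0006
gripper_force: 3.5
```

```bash
python3 g.py R 0.2 
```

```text
t 3.3 F [-0.077 -7.736 -1.226] box x 0.00042014179496305346 out 7.284624635214981 z 56.694062898106814 j [-0.464  0.001  1.84   0.184  1.388 -0.473]
```

>>> {"fn": "play_rows", "kwargs": {
  "commands": [
    [[1,0.15,0,0.03,0,0,0],[1,0.25,0,0.05,0,0,0],[1,0.25,0,0.05,0,0,0]]
  ]
}}

```text
clock: 3.55
ee_pos: [0.5289, -0.1727, 0.0567]
tcp_rot: [0.715, 0.692, 0.072, -0.069]
wrist_force: [0.8, -7.1, -1.8]
gripper_width: 0.0006
gripper_force: 3.6
```

```bash
python3 g.py R 0.2 
```

```text
t 3.55 F [ 0.793 -7.074 -1.783] box x 0.0004218998496989478 out 4.755374031058065 z 56.684953367588406 j [-0.46  -0.001  1.842  0.184  1.387 -0.469]
```

>>> {"fn": "play_rows", "kwargs": {
  "commands": [
    [[1,-1.5,0,-0.3,0,0,0],[1,-4,0,-1,0,0,0],[1,-6,0,-5,0,0,0],[1,-6,0,-8,0,0,0],[1,-6,0,-8,0,0,0]]
  ]
}}

```text
clock: 3.97
ee_pos: [0.528, -0.2504, 0.1292]
tcp_rot: [0.715, 0.692, 0.073, -0.067]
wrist_force: [1.2, 1.0, 0.9]
gripper_width: 0.0005
gripper_force: 0.0
```

```bash
python3 g.py R 0.2 ; python3 - <<'E'
from plant import *
import cv2,numpy as np
a=snapshot('side')[200:380,240:420];b=snapshot('wrist')
cv2.imwrite('pics/m3.png',np.hstack([cv2.resize(a,(400,400)),cv2.resize(b,(400,400))])[:,:,::-1])
E
```

```text
t 3.9667 F [1.233 1.045 0.904] box x 0.0015921250051563946 out 82.39052350505054 z 129.2032311249988 j [-0.575  0.015  1.703  0.172  1.522 -0.559]
```

View pics/m3.png

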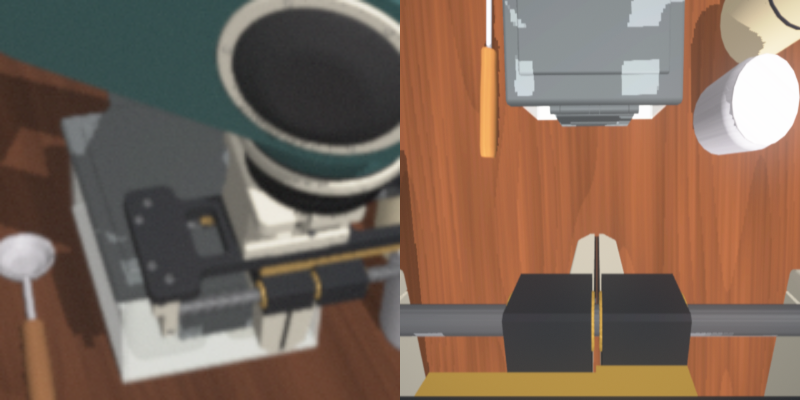

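```bash
python3 - <<'E'
from h import *
m=camera_model('wrist');V=m['view']
for y0 in (0,.005,.01):
  for th in (0,.3,.8):
    r=[]
    for x in(-.037,.037):
        o=.108+.043*np.sin(th)+.004*np.cos(th)-y0
        w=np.array([.5314,-.06,0])+x*np.array([.99966,-.026,0])-o*np.array([.026,.99966,0]);w[2]=.092-.043*np.cos(th)
        c=V[:3,:3]@w+V[:3,3];r+=[c[0]/c[2]*m['fx']+m['cx'],c[1]/c[2]*m['fy']+m['cy']]
    print(y0,th,np.round(r))
for x in(-.081,.081):
    w=np.array([.5314,-.06,0])+x*np.array([.99966,-.026,0])-.105*np.array([.026,.99966,0]);w[2]=.098
    c=V[:3,:3]@w+V[:3,3];print('lid',c[0]/c[2]*m['fx']+m['cx'],c[1]/c[2]*m['fy']+m['cy'])
print('seen edge 258,150 371,150; lid corner',(505-400)*1.6,103*1.2,(684-400)*1.6,103*1.2)
E
```

```text
0 0 [259. 162. 367. 161.]
0 0.3 [259. 180. 367. 180.]
0 0.8 [257. 206. 369. 205.]
0.005 0 [259. 155. 367. 154.]
0.005 0.3 [259. 173. 367. 172.]
0.005 0.8 [257. 198. 369. 197.]
0.01 0 [259. 147. 367. 147.]
0.01 0.3 [259. 166. 367. 165.]
0.01 0.8 [257. 190. 369. 189.]
lid 165.89121142690053 139.81398149264197
lid 459.348129372912 137.75394782184992
seen edge 258,150 371,150; lid corner 168.0 123.6 454.40000000000003 123.6
```

```bash
python3 g.py L 0.2 42,200
```

```text
t 4.0667 F [-0.808  0.002 -0.227] box x 0.00037852450535700265 out -296.1489859251058 z 124.21258327609148 j [-0.573  0.017  1.71   0.173  1.519 -0.558]
42,200 shift cm [34.646 -0.262 -0.695] turn [ 0.002 -0.4   -0.007]
```

>>> {"fn": "play_rows", "kwargs": {
  "commands": [
    [[1,0,0,-4,0,0,0],[1,0,0,-8,0,-0.05,0],[1,4,0,-8,0,-0.15,0],[1,8,0,-8,0,-0.25,0],[1,12,0,-7,0,-0.35,0],[1,16,0,-6,0,-0.4,0],[1,20,0,-5,0,-0.4,0],[1,24,0,-4,0,-0.4,0]]
  ]
}}

```text
clock: 4.73
ee_pos: [0.5327, -0.0226, 0.2093]
tcp_rot: [0.714, 0.693, -0.072, 0.069]
wrist_force: [0.4, 0.1, 0.7]
gripper_width: 0.0004
gripper_force: 0.0
```

```bash
python3 g.py L 0.2 42,170
```

```text
t 4.7333 F [0.363 0.072 0.724] box x 0.00035238390205333714 out -70.58576647232131 z 209.2649673986836 j [ 0.022 -0.184  1.759 -0.199  1.579  0.052]
42,170 shift cm [11.813 -0.076  1.619] turn [-0.002 -0.001 -0.004]
```

>>> {"fn": "play_rows", "kwargs": {
  "commands": [
    [[1,4,0,0.5,0,0,0],[1,8,0,1,0,0,0],[1,11.8,0,1.6,0,0,0],[1,11.8,0,1.6,0,0,0]]
  ]
}}

```text
clock: 5.07
ee_pos: [0.5357, 0.0919, 0.1672]
tcp_rot: [0.713, 0.694, -0.073, 0.067]
wrist_force: [0.2, -0.4, -1.3]
gripper_width: 0.0007
gripper_force: 0.0
```

```bash
python3 g.py L 0.2 42,130 42,110 47,97 48,89 44,75.5 39,67 32,61 25,58;  python3 - <<'E'
from plant import *
import cv2,numpy as np
a=snapshot('scene')[100:300,160:360];b=snapshot('wrist')
cv2.imwrite('pics/m4.png',np.hstack([cv2.resize(a,(400,400)),cv2.resize(b,(400,400))])[:,:,::-1])
E
```

```text
t 5.0667 F [ 0.223 -0.364 -1.27 ] box x 0.00038364164794705245 out 43.98033446749995 z 167.1894930848069 j [ 0.228 -0.114  1.765 -0.191  1.548  0.265]
42,130 shift cm [ 0.54  -0.017  3.685] turn [-0.006 -0.001 -0.   ]
42,110 shift cm [ 0.934 -0.006  5.646] turn [-0.006 -0.001 -0.   ]
47,97 shift cm [1.681 0.001 6.821] turn [-0.006 -0.001 -0.   ]
48,89 shift cm [1.937 0.005 7.586] turn [-0.006 -0.001 -0.   ]
44,75.5 shift cm [1.811 0.014 8.988] turn [-0.006 -0.001 -0.   ]
39,67 shift cm [1.489 0.019 9.92 ] turn [-0.006 -0.001 -0.   ]
32,61 shift cm [ 0.921  0.024 10.647] turn [-0.006 -0.001 -0.   ]
25,58 shift cm [ 0.294  0.026 11.079] turn [-0.006 -0.001 -0.   ]
```

View pics/m4.png

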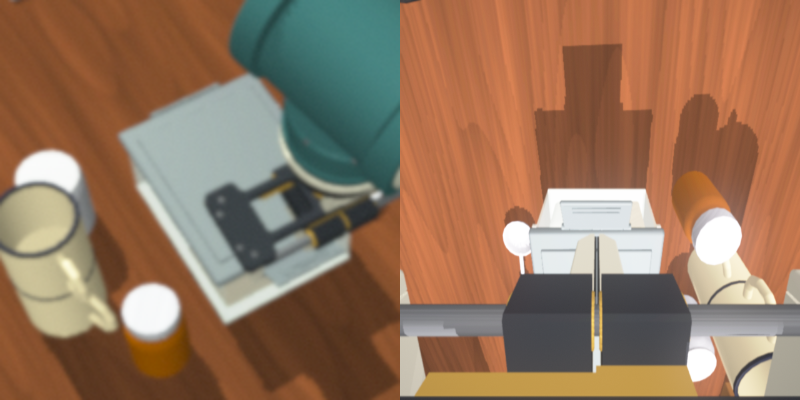

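>>> {"fn": "play_rows", "kwargs": {
  "commands": [
    [[1,0.5,0,3.6,0,0,0],[1,0.8,0,4.8,0,0,0],[1,1.0,0,5.7,0,0,0],[1,1.6,0,6.8,0,0,0],[1,1.9,0,7.6,0,0,0],[1,1.85,0,8.3,0,0,0],[1,1.8,0,9.0,0,0,0],[1,1.5,0,9.8,0,0,0]]
  ]
}}

```text
clock: 5.83
ee_pos: [0.5375, 0.0825, 0.0726]
tcp_rot: [0.715, 0.692, -0.071, 0.069]
wrist_force: [-0.3, 0.5, 2.2]
gripper_width: 0.0006
gripper_force: 0.9
```

```bash
python3 g.py L 0.2 32,61 26,58 20,56.5 17,56.5
```

```text
t 5.8333 F [-0.312  0.544  2.226] box x 0.0023744462433619175 out 34.56558452928836 z 72.60431234250078 j [ 0.212 -0.056  1.869 -0.196  1.381  0.286]
32,61 shift cm [-0.024 -0.237  1.188] turn [-0.001 -0.001 -0.006]
26,58 shift cm [-0.553 -0.233  1.601] turn [-0.001 -0.001 -0.006]
20,56.5 shift cm [-1.112 -0.23   1.866] turn [-0.001 -0.001 -0.006]
17,56.5 shift cm [-1.406 -0.228  1.925] turn [-0.001 -0.001 -0.006]
```

>>> {"fn": "play_rows", "kwargs": {
  "commands": [
    [[1,0.1,-0.1,0.5,0,0,0],[1,0,-0.1,1.0,0,0,0],[1,-0.2,-0.2,1.3,0,0,0],[1,-0.5,-0.2,1.6,0,0,0],[1,-0.5,-0.2,1.6,0,0,0]]
  ]
}}

```text
clock: 6.25
ee_pos: [0.5348, 0.074, 0.0577]
tcp_rot: [0.715, 0.692, -0.071, 0.069]
wrist_force: [-0.4, 2.6, 0.0]
gripper_width: 0.0003
gripper_force: 1.3
```

```bash
python3 g.py L 0.2 20,56.5 17,56.5 14,56.5
```

```text
t 6.25 F [-0.446  2.606  0.01 ] box x -6.242085571240511e-05 out 26.05750437823097 z 57.683885944075186 j [ 0.198 -0.052  1.891 -0.198  1.353  0.278]
20,56.5 shift cm [-0.57   0.01   0.236] turn [-0.002 -0.001 -0.006]
17,56.5 shift cm [-0.865  0.012  0.295] turn [-0.002 -0.001 -0.006]
14,56.5 shift cm [-1.159  0.014  0.354] turn [-0.002 -0.001 -0.006]
```

>>> {"fn": "play_rows", "kwargs": {
  "commands": [
    [[1,-0.3,0,0.15,0,0,0],[1,-0.6,0,0.2,0,0,0],[1,-0.85,0,0.25,0,0,0],[1,-0.85,0,0.25,0,0,0]]
  ]
}}

```text
clock: 6.58
ee_pos: [0.5346, 0.0655, 0.0571]
tcp_rot: [0.715, 0.692, -0.071, 0.069]
wrist_force: [0.8, 3.8, -2.4]
gripper_width: 0.0005
gripper_force: 2.1
```

>>> {"fn": "play_rows", "kwargs": {
  "commands": [
    [[1,-0.1,0,0.03,0,0,0],[1,-0.3,0,0.06,0,0,0],[1,-0.3,0,0.06,0,0,0]]
  ]
}}

```text
clock: 6.83
ee_pos: [0.5345, 0.0627, 0.057]
tcp_rot: [0.715, 0.692, -0.071, 0.069]
wrist_force: [0.0, 7.1, -2.0]
gripper_width: 0.0008
gripper_force: 3.1
```

```bash
python3 g.py L 0.2
```

```text
t 6.8333 F [ 0.017  7.077 -1.97 ] box x -0.00010084264635036241 out 14.77749769401493 z 57.04577964374638 j [ 0.177 -0.059  1.898 -0.198  1.349  0.258]
```

>>> {"fn": "play_rows", "kwargs": {
  "commands": [
    [[1,-0.2,0,0.04,0,0,0],[1,-0.4,0,0.08,0,0,0],[1,-0.5,0,0.1,0,0,0],[1,-0.5,0,0.1,0,0,0]]
  ]
}}

```text
clock: 7.17
ee_pos: [0.5343, 0.0577, 0.057]
tcp_rot: [0.715, 0.692, -0.071, 0.069]
wrist_force: [1.1, 5.9, -1.6]
gripper_width: 0.0004
gripper_force: 3.4
```

>>> {"fn": "play_rows", "kwargs": {
  "commands": [
    [[1,1.5,0,-0.3,0,0,0],[1,4,0,-1,0,0,0],[1,6,0,-5,0,0,0],[1,6,0,-9,0,0,0],[1,6,0,-13,0,0,0],[1,2,0,-16,0,0,0],[1,-2,0,-18,0,0,0],[1,-2,0,-18,0,0,0]]
  ]
}}

```text
clock: 7.83
ee_pos: [0.5356, 0.0708, 0.2428]
tcp_rot: [0.715, 0.692, -0.069, 0.071]
wrist_force: [0.2, 0.9, 1.0]
gripper_width: 0.0006
gripper_force: 0.0
```

```bash
python3 g.py L 0.2;  python3 - <<'E'
from plant import *
import cv2,numpy as np
a=snapshot('scene')[110:280,200:370];b=snapshot('wrist');c=camera_model('wrist')
np.savez('w5.npz',**c)
cv2.imwrite('pics/m5.png',np.hstack([cv2.resize(a,(400,400)),cv2.resize(b,(400,400))])[:,:,::-1])
E
```

```text
t 7.8333 F [0.228 0.912 1.035] box x 0.0008188906497096282 out 22.831581544335414 z 242.8062629775878 j [ 0.193 -0.158  1.682 -0.196  1.655  0.213]
```

View pics/m5.png

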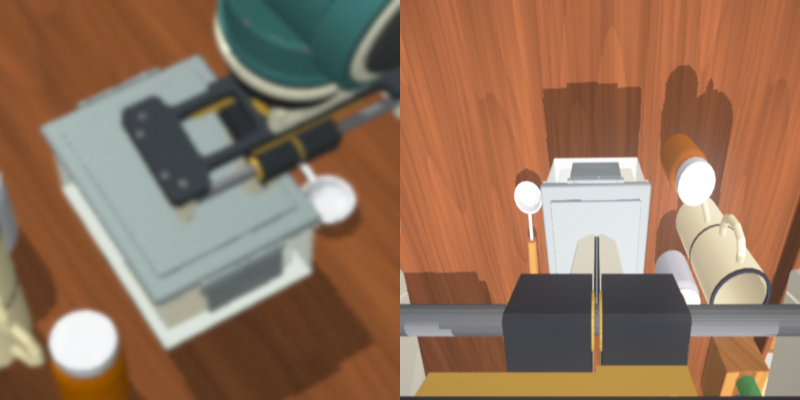

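```bash
python3 - <<'E'
from h import *
c=np.array([.5314,-.06,0]);ux=np.array([.99966,-.026,0]);uy=np.array([.026,.99966,0])
def proj(m,w):
    q=m['view'][:3,:3]@w+m['view'][:3,3];return np.array([q[0]/q[2]*m['fx']+m['cx'],q[1]/q[2]*m['fy']+m['cy']])
S=camera_model('scene');W=dict(np.load('w5.npz'))
f=lambda p:np.round((p-[200,110])*400/170)
g=lambda p:np.round(p/[1.6,1.2]+[400,0])
for s in(0,.005):
  for x in(-.081,.081):
    w=c+x*ux+(.105+s)*uy;w[2]=.098;print('lid',s,f(proj(S,w)),g(proj(W,w)))
  for th in(0,.3,.8):
    for e in (1,-1):
      r=[]
      for x in(-.037,.037):
        w=c+x*ux+(e*(.108+.043*np.sin(th)+.004*np.cos(th))+s)*uy;w[2]=.092-.043*np.cos(th);r+=[f(proj(S,w)),g(proj(W,w))]
      print(s,th,'LR'[e<0],*r)
E
```

```text
lid 0 [323. 216.] [539. 187.]
lid 0 [154. 304.] [653. 186.]
0 0 L [282. 276.] [573. 163.] [208. 315.] [619. 163.]
0 0 R [156. 100.] [579. 299.] [ 85. 133.] [615. 299.]
0 0.3 L [290. 285.] [572. 154.] [216. 325.] [620. 153.]
0 0.3 R [149.  89.] [579. 306.] [ 78. 122.] [615. 306.]
0 0.8 L [301. 294.] [571. 143.] [226. 334.] [621. 142.]
0 0.8 R [139.  70.] [579. 320.] [ 68. 102.] [615. 319.]
lid 0.005 [327. 220.] [538. 183.]
lid 0.005 [157. 309.] [654. 181.]
0.005 0 L [286. 280.] [572. 159.] [211. 319.] [619. 159.]
0.005 0 R [158. 103.] [579. 297.] [ 88. 137.] [615. 297.]
0.005 0.3 L [293. 290.] [572. 150.] [219. 329.] [620. 149.]
0.005 0.3 R [151.  93.] [579. 304.] [ 81. 126.] [615. 303.]
0.005 0.8 L [305. 298.] [570. 138.] [229. 339.] [621. 137.]
0.005 0.8 R [142.  73.] [579. 317.] [ 71. 106.] [615. 317.]
```

>>> {"fn": "play_rows", "kwargs": {
  "commands": [
    [[1,4,0,-2,0,0,0],[1,8,0,-3,0,0,0],[1,12,0,-3,0,0,0],[1,16,0,-3,0,0,0],[1,20,0,-3,0,0,0],[1,24,0,-3,0,0,0],[1,28,0,-3,0,0,0],[1,28,0,-3,0,0,0]]
  ]
}}

```text
clock: 8.6
ee_pos: [0.5421, 0.3593, 0.2064]
tcp_rot: [0.713, 0.694, -0.074, 0.068]
wrist_force: [-1.2, -0.6, -0.3]
gripper_width: 0.0006
gripper_force: 0.0
```

```bash
python3 - <<'E'
from plant import *
import cv2,numpy as np
print(get_obs()['ee_pos'])
a=snapshot('side')[200:380,240:420];b=snapshot('scene')[110:290,180:360]
cv2.imwrite('pics/m6.png',np.hstack([cv2.resize(a,(400,400)),cv2.resize(b,(400,400))])[:,:,::-1])
E
```

```text
[0.54207007 0.35926193 0.20638056]
```

View pics/m6.png

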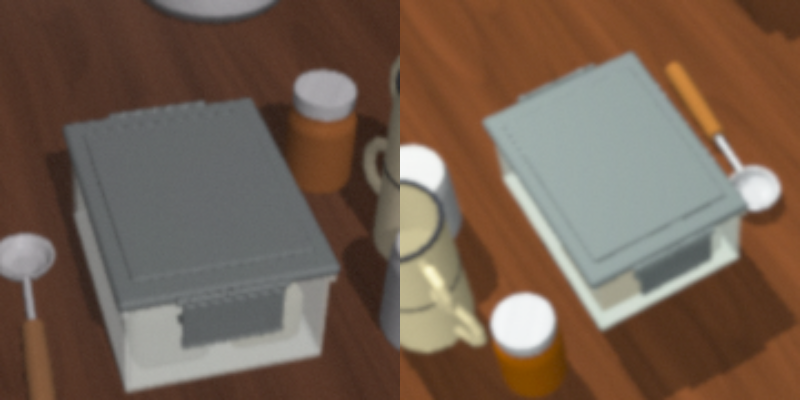

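```bash
python3 -c "
from plant import *
print(get_obs()['wrist_force'],sign_off())"
```

```text
the job is handed in; nothing more can be done
[ 0.48793872 -0.05602351  0.11201039] None
```

I folded both tabs down and pushed them in, and in the final camera views both lie flat against the box by themselves. The job is handed in; the box ended about 5 mm or less from its start, the neighbouring things look undisturbed, and no verdict came back.

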